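Snap a blanking plug into a gas manifold and tug-test it

TASK

Take the thick blanking plug out of the wooden rack and push it straight down into the open port of the gas manifold until it snaps fully home, pressing with no more than about 20 newtons. Then prove that it is latched: pull straight up on it with slowly rising force, stop at 10 newtons and hold that pull for a moment (never more than 15 newtons). Finally ease it back down and let go, leaving the plug fully home, with the other plug and everything else on the table undisturbed.

Things in the scene. Friction and masses are not known exactly. Their poses are not given: they have to be found in the camera images.
- plug: The thick steel blanking plug, nose down in one of the rack's holes. Origin on its axis, 34 mm below the flange, z up. Nose piece 14 mm long, 7.6 mm at the tip to 16 mm diameter, its tip 0 to 5.5 mm above the origin (screwed in differently each time); above it a groove, 16 mm shank, stop flange 30 mm diameter from 34 to 38 mm, ribbed round head 24 mm diameter from 38 to 68 mm. 60 to 130 g.
- plug_flange (a point): Point on the plug's axis at the underside of its stop flange (34 mm above its origin).
- plug_head (a point): Point on the plug's axis at the middle of its head (53 mm above its origin), the place to grip.
- slim_plug: A thinner steel plug of the same height in the rack's other hole (either hole): head only 15 mm diameter, shank 12 mm, no groove. It does not latch in the port; leave it. Origin: centre of its nose tip.
- rack: Wooden rack block, fixed, 60 x 140 x 45 mm high, two holes 19 mm wide and 37 mm deep, 70 mm apart along its own y axis. A plug's flange rests on the rack's top face. Origin: centre of its underside.
- manifold: Aluminium gas manifold bar, fixed, 60 x 290 x 25 mm high, carrying three steel ports 100 mm apart along its own y axis (in any order): one open, one closed by a black domed cap, one closed by a small valve with a black bar handle; none of them stands more than 97 mm above the table. Origin: centre of its underside.
- port: The open port's fixed base on the manifold, round, 56 mm across; origin: centre of its underside, 25 mm above the table. In it floats the barrel. Pushing the plug past the barrel's three sprung latch dogs takes about 7 to 12 N. A latched plug can be lifted 0.5 to 6 mm, differently each time, before the dogs catch its nose piece and resist; then it holds against 20 N.
- port_mouth (a point): Centre of the open port's mouth, at the flat top of the barrel, 75 mm above the table when unloaded. The barrel is 42 mm across, its bore 18 mm in diameter, straight and smooth. Three sprung dogs, 10 to 14 mm below the mouth, snap in over the back of the plug's nose piece. Fully home: the underside of the plug's flange is level with this point.
- barrel (a joint): Vertical displacement (m) of the barrel on its stiff spring, 0 unloaded, up positive: 0.11 mm for each newton, so a 10 N pull lifts it by 1.1 mm (after the plug's play) and a 20 N push lowers it by 2.2 mm. Too small to read well against the measuring noise: feel the force instead.
- canister: Red plastic canister, 34 mm diameter, 56 mm tall, loose, between rack and manifold. Origin: centre of its underside.
- canister2: A second such red canister, beyond the manifold. Origin: centre of its underside.
- beaker: Glass beaker, 76 mm diameter, 100 mm tall, loose. Origin: centre of its underside.
- remote: Black remote control, 45 x 150 x 18 mm, lying loose nearest the robot. Origin: centre of its underside.
Things that resemble listed ones, but are neither listed nor needed, are in the scene too. Leave any turquoise look-alike of the plug alone.

How it is judged:
On the way, in this order (a step that is already met when the one before it is completed fails the run):
1. the plug is pushed fully home in the open port (and the barrel is not being lifted) (z of plug_flange in the frame of port_mouth between -0.004 and 0.0015 m and horizontal distance between plug_flange and port_mouth below 0.004 m and angle between plug's own z axis and vertical below 0.12 rad and value of joint barrel below 0.0003 m), for 0.1 s.
2. the latched plug is pulled upward with at least 8 N (barrel lifted 0.89 mm) and stays in (value of joint barrel above 0.00089 m and z of plug_flange in the frame of port_mouth between -0.004 and 0.008 m and horizontal distance between plug_flange and port_mouth below 0.004 m and angle between plug's own z axis and vertical below 0.12 rad), for 0.3 s.
At the end, for the whole second after the job is handed in: The plug sits released in the open port, upright (within 0.12 rad), its flange within 2 mm of the barrel's top and within 4 mm of its centre, at rest, the barrel unloaded (within 0.5 mm of its rest height) (z of plug_flange in the frame of port_mouth between -0.004 and 0.002 m and horizontal distance between plug_flange and port_mouth below 0.004 m and angle between plug's own z axis and vertical below 0.12 rad and value of joint barrel between -0.0005 and 0.0005 m and linear speed of plug below 0.02 m/s); the robot touches nothing.
It fails at once if the plug or port is pulled with more than 15 N (barrel lifted over 1.67 mm) (value of joint barrel above 0.00167 m).
It fails at once if the port is pressed with more than 23 N (barrel lowered over 2.6 mm) (value of joint barrel below -0.0026 m).
It fails at once if the pull is jerked on instead of rising slowly (more than 270 N per second) (value of joint barrel above 0.0007 m and velocity of joint barrel above 0.03 m/s).
It fails at once if the slim plug is disturbed (moved over 20 mm) (distance of slim_plug from where it was at the start of the episode above 0.02 m).
It fails at once if a canister, the beaker or the remote is disturbed (moved over 40 mm) (distance of any of canister, canister2, beaker, remote from where it was at the start of the episode above 0.04 m).
It also fails if it takes over 64 s, if anything falls off the work surface, if the arm or the gripper's body presses on something with over 40 N, if the wrist force passes 120 N, or if a joint passes its speed limit or range.

ROBOT

A 6-joint arm with a two-finger parallel gripper is mounted at the origin on the work surface. World frame = base frame: x ahead of the robot, y to its left, z up, the work surface at z = 0. Lengths are in m, angles in rad, forces in N, time in s.
With the tool pointing down it reaches from about 0.4 to 0.825 m from the base axis. Payload 7 kg.
Tool frame: the origin (TCP) lies on the centre line of the jaws, within the pads' length; the fingertips stand 8 mm ahead of it and the grasp point (between the pads) lies 11 mm behind it; z points along the fingers, y is the line along which they close (so a half turn about z gives the same grasp; the last joint's range is limited). The gripper opens to 88 mm and grips with 3 to 60 N. Pads are 19 mm wide; open, the fingers measure 130 mm over their backs; the gripper's body (78 mm by 193 mm) begins 47 mm behind the grasp point.
Start: joints at [1.613, 0.359, 0.012, 0, -1.224, -0.288], TCP at [0.164, 0.655, 0.235] pointing down, gripper open.
Joint ranges: [-3.07, 3.07], [-1.43, 2.12], [-1.02, 1.25], [-3.03, 1.67], [-3.05, -0], [-3.03, 3.03]. Speed limits (rad/s): [2.39, 2.39, 3.01, 3.14, 3.14, 3.14].

INTERFACE

Orientations are given as a unit quaternion [x, y, z, w].
In Python, from bench import monitor, imaging, ticket gives the robot as it stands. The module is installed in compiled form; this text tells all that it offers.
- The arm moves only by the shell command python3 -m creep FILE [OPENING] [FORCE], which reads ROWS from the file FILE. ROWS is a JSON list of rows, 1 to 5 of them, each of 6 numbers: dx, dy, dz in parts of the range, where 1.0 means 30 cm, then a rotation vector rx, ry, rz in shares of 2 pi rad (1.0 is 2 pi rad); each row shifts and turns the commanded pose from where the row before left it, along the tool's axes as they then stand; what a row does not reach is not made up. A row lasts 1/10 s, in which the tool goes at most 0.05 m and 0.15 rad, less where a joint would pass 70% of its speed; a pose out of reach is approached as far as the arm can. OPENING is the finger opening in m, set as the command begins (- or left out keeps the last). The fingers move at their own pace and stop on an object; FORCE is the grip in N (left out, the last holds). Time passes only in rows, so rows that do not move let the fingers close. It prints the time, the measured TCP pose, the force, the opening and the grip force at its end. Input that does not fit is refused with a message, and nothing moves.
- monitor.read_state(): the state, without advancing time (a new reading comes with each control period).
- imaging.get_image(name): name is "scene" or "top" or "wrist"; returns a dict with "frame" (480x640x3 uint8, red, green, blue), "z_map" (480x640 float32, m along the optical axis (not along the pixel's ray), 0 where there is no reading), "fx", "fy", "cx", "cy" (pixels), "R" (3x3) and "t" (3): a world point X has camera coordinates R X + t. Camera axes: x right, y down, z forward; pixel columns grow to the right and rows downward; lengths in m; the calibration is good to about 2 mm. A picture is of the moment at which its call begins.
- ticket.close_job(): hands the job in; it is judged then, once.
The state is a dict: "clock": time; "joint_pos": joint angles; "qvel": joint speeds; "tau": joint torques, N m; "eef_pos": TCP position; "tcp_rot": TCP orientation; "force": force on the tool from outside, world axes, zero at the start; "moment": the same for the moment, N m; "grip_width": finger opening in m; "finger_force": force on a finger pad.
Only numpy, scipy, OpenCV 4.12 (cv2) and the standard library are available. Lean on these libraries where they do the work, as an engineer would, in place of code of your own. Each camera call takes 0.05 s, during which the arm holds its last target. There are 200 camera calls.

## Working session

There is one attempt and no reset: what is moved stays moved. The work goes in short steps, Python scripts to look and compute and a shell command to move; the robot and the scene stay as the last step left them, time stands still between calls to the robot, and variables do not carry over. Pictures are saved under pics/ and viewed, at most 10 in all, crops included, and the job is handed in when it is done.

```bash
mkdir -p pics; python3 - <<'E'
from bench import monitor, imaging
import cv2,numpy as np
s=monitor.read_state(); print(s)
for n in("top","scene"):
    d=imaging.get_image(n); cv2.imwrite(f"pics/{n}0.png",d["frame"][:,:,::-1]); np.savez(f"pics/{n}0.npz",**d)
    print(n,d["fx"],d["cx"],d["cy"],d["R"].round(3).tolist(),d["t"])
E
```

```text
{'clock': 0.0, 'joint_pos': array([ 1.61309989e+00,  3.59367580e-01,  1.10396283e-02, -3.55154253e-04,
       -1.22410645e+00, -2.88088274e-01]), 'qvel': array([-0.00042913, -0.00074813,  0.00131508,  0.00060274, -0.00020214,
        0.00035875]), 'tau': array([-2.25912394e-03, -5.82713306e+01,  2.93063807e+01,  6.99730530e+00,
        7.10398905e-03, -1.50167266e-04]), 'eef_pos': array([0.1641553 , 0.65422864, 0.2336259 ]), 'tcp_rot': array([ 9.92450472e-01, -1.22643233e-01, -3.00026093e-05,  8.35340841e-04]), 'force': array([-0.06848721, -0.85108931,  0.41386834]), 'moment': array([-0.05475722,  0.00486151, -0.01273145]), 'finger_force': 0.0, 'grip_width': 0.08750040468394049}
top 509.2979121491674 320.61550494068064 243.49258691835246 [[-0.013, -1.0, -0.005], [-0.992, 0.014, -0.124], [0.124, 0.004, -0.992]] [-0.03009982  0.5746006   0.887837  ]
scene 505.3206398154761 319.89975186029085 239.2798733531449 [[0.915, 0.404, -0.004], [0.345, -0.786, -0.514], [-0.211, 0.469, -0.858]] [-0.51776029 -0.208404    0.99485946]
```

View pics/top0.png

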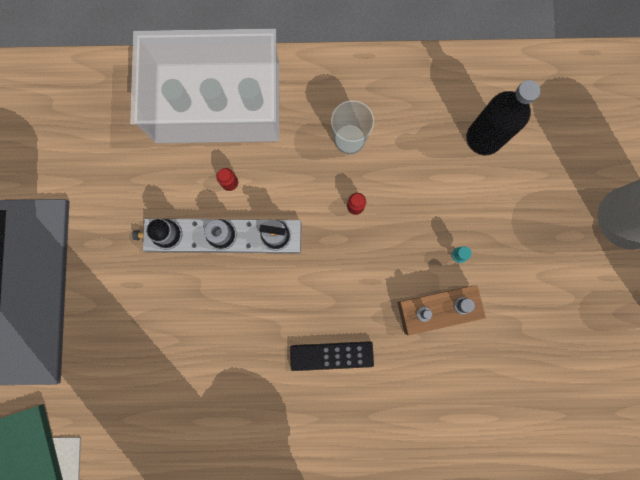

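View pics/scene0.png

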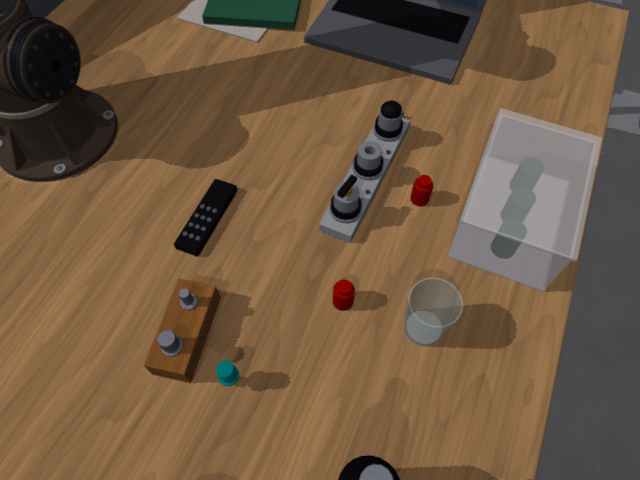

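Candidates in the top view are the thick plug at (465,305), the slim plug at (425,314) and the turquoise look-alike at (462,255), which stands on the table. I choose (465,305), since it has the wider steel head and sits in the rack. The open port is the middle one, at about (218,232). A close crop will check both.

```bash
cat > h.py <<'E'
import numpy as np
def ray(d,u,v,z):
    R,t=d["R"],d["t"]; c=-R.T@t
    r=R.T@np.array([(u-d["cx"])/d["fx"],(v-d["cy"])/d["fy"],1.0])
    return c+r*(z-c[2])/r[2]
def proj(d,X):
    p=d["R"]@np.asarray(X)+d["t"]; return d["fx"]*p[0]/p[2]+d["cx"],d["fy"]*p[1]/p[2]+d["cy"]
E
python3 - <<'E'
import numpy as np,cv2
from h import *
T=dict(np.load("pics/top0.npz"));S=dict(np.load("pics/scene0.npz"))
for n,d,u,v,z in[("plug",T,465,304,.079),("plug",S,169,337,.079),("port",T,216,231,.075),("port",S,371,150,.075),("slim",T,425,313,.079),("cap",T,158,230,.09),("valve",T,275,231,.08)]:print(n,ray(d,u,v,z).round(4))
c=lambda d,u,v:cv2.resize(d["frame"][v-30:v+30,u-40:u+40,::-1],(400,300),interpolation=cv2.INTER_CUBIC)
cv2.imwrite("pics/crop.png",np.vstack([np.hstack([c(T,450,306),c(T,217,232)]),np.hstack([c(S,175,330),c(S,370,155)])]))
E
```

```text
plug [ 0.4616 -0.2822  0.079 ]
plug [ 0.4648 -0.2842  0.079 ]
port [0.5937 0.144  0.075 ]
port [0.5989 0.1447 0.075 ]
slim [ 0.4474 -0.2136  0.079 ]
cap [0.5946 0.2404 0.09  ]
valve [0.5915 0.0406 0.08  ]
```

View pics/crop.png

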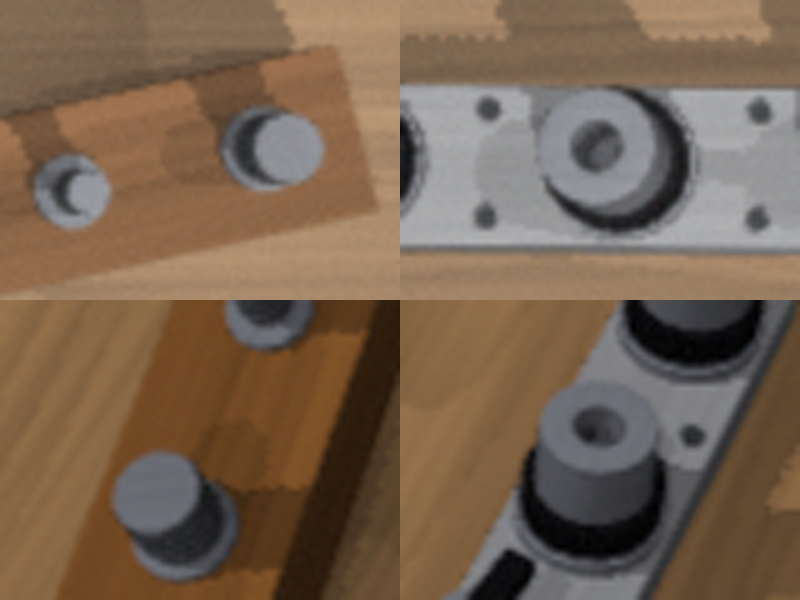

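The choice holds: the wide 24 mm head is at top pixel (468,306), and the slim plug is at (427,314). The open bore is at (216.4,231.4) in top and (370,150.4) in scene. Next I turn the tool so the fingers close across the rack, then travel.

Careful with the scale: shifts go in shares of 30 cm and turns go in shares of 2 pi rad. That gives: 0.14 rad / 6.2832 = 0.0223.

```bash
python3 - <<'E'
import numpy as np
from h import *
T=dict(np.load("pics/top0.npz"));S=dict(np.load("pics/scene0.npz"))
for n,d,u,v,z in[("plug",T,467.8,305.6,.079),("plug",S,166.4,338.4,.079),("port",T,216.4,231.4,.075),("port",S,370,150.4,.075)]:print(n,ray(d,u,v,z).round(4))
E
echo '[[0,0,0,0,0,0.0223],[0,0,0,0,0,0.0223],[0,0,0,0,0,0.0223],[0,0,0,0,0,0.0223]]' > next.json && python3 -m creep next.json 
echo '[[0,0,0,0,0,0.0223],[0,0,0,0,0,0.0223],[0,0,0,0,0,0.0223],[0,0,0,0,0,0.0223]]' > next.json && python3 -m creep next.json
echo '[[0.14,-0.0833,0,0,0,0],[0.14,-0.0833,0,0,0,0],[0.14,-0.0833,0,0,0,0],[0.14,-0.0833,0,0,0,0]]' > next.json && python3 -m creep next.json
echo '[[0.14,-0.0833,0,0,0,0],[0.14,-0.0833,0,0,0,0],[0.14,-0.0833,0,0,0,0],[0.14,-0.0833,0,0,0,0]]' > next.json && python3 -m creep next.json
echo '[[0.14,-0.0833,0,0,0,0],[0.14,-0.0833,0,0,0,0],[0.14,-0.0833,0,0,0,0],[0.14,-0.0833,0,0,0,0],[0,0,0,0,0,0]]' > next.json && python3 -m creep next.json
python3 - <<'E'
from bench import monitor
s=monitor.read_state();print(s["clock"],s["eef_pos"],s["tcp_rot"],s["joint_pos"],s["force"])
E
```

```text
plug [ 0.4589 -0.2868  0.079 ]
plug [ 0.4626 -0.2874  0.079 ]
port [0.593  0.1433 0.075 ]
port [0.5976 0.1432 0.075 ]
clock: 0.5
eef_pos: [0.1642, 0.6544, 0.234]
tcp_rot: [0.919, -0.395, 0.0, 0.001]
force: [1.2, -0.0, -0.5]
grip_width: 0.0876
finger_force: 0.0
clock: 0.9
eef_pos: [0.1642, 0.6544, 0.234]
tcp_rot: [0.774, -0.633, 0.0, 0.0]
force: [0.0, -0.0, 0.3]
grip_width: 0.0877
finger_force: 0.0
clock: 1.3
eef_pos: [0.2971, 0.5089, 0.2342]
tcp_rot: [0.776, -0.631, 0.0, 0.0]
force: [1.3, 0.7, -0.7]
grip_width: 0.0876
finger_force: 0.0
clock: 1.7
eef_pos: [0.4293, 0.3647, 0.2345]
tcp_rot: [0.776, -0.631, -0.0, 0.0]
force: [0.7, 0.7, -0.4]
grip_width: 0.0876
finger_force: 0.0
clock: 2.2
eef_pos: [0.5631, 0.218, 0.2337]
tcp_rot: [0.774, -0.633, 0.0, 0.001]
force: [-0.8, -0.3, -0.1]
grip_width: 0.0874
finger_force: 0.0
2.2 [0.56312282 0.21802025 0.23369569] [ 7.74141326e-01 -6.33012203e-01  1.41666793e-04  8.59221990e-04] [ 6.93008162e-01  2.44093945e-01 -1.52190930e-01  6.57129222e-04
 -1.17614412e+00 -4.93341754e-01] [-0.79940622 -0.27320793 -0.09117883]
```

```bash
python3 - <<'E'
from bench import imaging
import cv2,numpy as np
from h import *
d=imaging.get_image("wrist");np.savez("pics/w1.npz",**d);cv2.imwrite("pics/w1.png",d["frame"][:,:,::-1])
print(d["fx"],-d["R"].T@d["t"],d["R"].round(2).tolist(),proj(d,(.595,.1433,.075)))
E
```

```text
414.14412338453093 [0.57960228 0.1406504  0.38425609] [[-0.98, -0.2, 0.0], [-0.19, 0.94, 0.29], [-0.06, 0.28, -0.96]] (np.float64(297.4292652854277), np.float64(113.18302165115885))
```

View pics/w1.png

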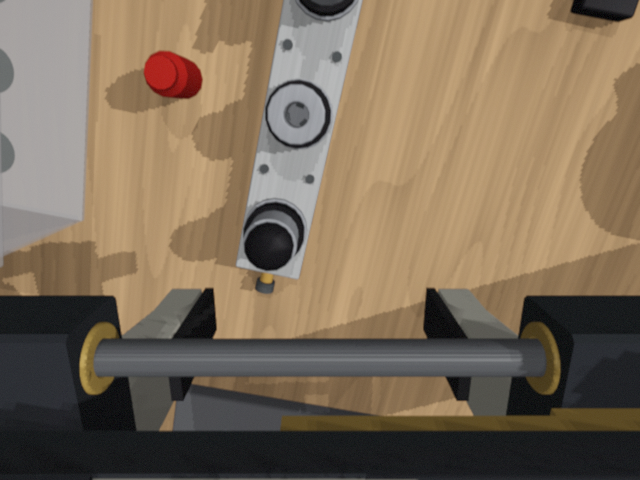

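The wrist view shows the open port nearly below, centred at (297,113), which matches the prediction. I measure it precisely and go on to the rack.

In the tool's units: 0.0387 m / 0.3 = 0.129, 0.0194 m / 0.3 = 0.0647.

```bash
cat >> h.py <<'E'
import cv2
def circ(d,u,v,r,lo,hi,hsv=False):
    """blob of grey level lo..hi at/around (u,v) within r px: centre of min enclosing circle"""
    g=cv2.GaussianBlur(cv2.cvtColor(d["frame"],cv2.COLOR_RGB2GRAY),(3,3),0)
    m=cv2.inRange(g,lo,hi); k=np.zeros_like(m); cv2.circle(k,(int(u),int(v)),r,255,-1)
    cs,_=cv2.findContours(m&k,cv2.RETR_EXTERNAL,cv2.CHAIN_APPROX_NONE)
    c=max(cs,key=cv2.contourArea); return cv2.minEnclosingCircle(c),cv2.fitEllipse(c)
E
python3 - <<'E'
from h import *
d=dict(np.load("pics/w1.npz"))
g=cv2.cvtColor(d["frame"],cv2.COLOR_RGB2GRAY); print(g[113,255:340:2],g[70:160:2,297])
for lo,hi,r in((130,255,34),(0,125,14)):
    e=circ(d,297,113,r,lo,hi); print(e, ray(d,*e[1][0],.075))
E
echo '[[0.129,0.0647,0,0,0,0],[0.129,0.0647,0,0,0,0],[0.129,0.0647,0,0,0,0],[0.129,0.0647,0,0,0,0],[0.129,0.0647,0,0,0,0]]' > next.json && python3 -m creep next.json >/dev/null
echo '[[0.129,0.0647,0,0,0,0],[0.129,0.0647,0,0,0,0],[0.129,0.0647,0,0,0,0],[0.129,0.0647,0,0,0,0],[0.129,0.0647,0,0,0,0]]' > next.json && python3 -m creep next.json
echo '[[0,0,0,0,0,0],[0,0,0,0,0,0]]' > next.json && python3 -m creep next.json
python3 - <<'E'
from bench import imaging
import cv2,numpy as np
from h import *
d=imaging.get_image("wrist");np.savez("pics/w2.npz",**d);cv2.imwrite("pics/w2.png",d["frame"][:,:,::-1])
print(-d["R"].T@d["t"],proj(d,(.461,-.287,.079)))
E
```

```text
[117 121 126 129 127  82  79 156 159 156 159 158 162 166 138  84  72  88
 108 108 106 105 105 108 105 105 104 131 155 156 161 163 159 161 168  81
  32  35 145 179 175 154 157] [184 184 183 183 164  78  28 108 163 164 162 164 162 161 160 144  73  53
  79 109 108 107 106 105 104 106 105 104  92 137 160 160 159 158 156 155
 149  86  22  78 137 161 161 161 160]
(((296.33453369140625, 113.61990356445312), 29.31264305114746), ((296.1498107910156, 113.65658569335938), (55.140716552734375, 57.62861251831055), 171.87030029296875)) [0.59583674 0.14380032 0.075     ]
(((296.6891784667969, 113.6891860961914), 13.467936515808105), ((296.13348388671875, 113.82106018066406), (24.322036743164062, 26.101898193359375), 156.35423278808594)) [0.5958276  0.14391332 0.075     ]
clock: 3.25
eef_pos: [0.4487, -0.1966, 0.2347]
tcp_rot: [0.776, -0.63, 0.0, -0.0]
force: [1.0, -0.9, -0.1]
grip_width: 0.0879
finger_force: 0.0
clock: 3.45
eef_pos: [0.449, -0.1962, 0.2344]
tcp_rot: [0.775, -0.632, -0.0, -0.0]
force: [-0.0, 0.6, -0.2]
grip_width: 0.0875
finger_force: 0.0
[ 0.46559412 -0.27378778  0.38485935] (np.float64(330.018807806602), np.float64(95.14674338841652))
```

View pics/w2.png

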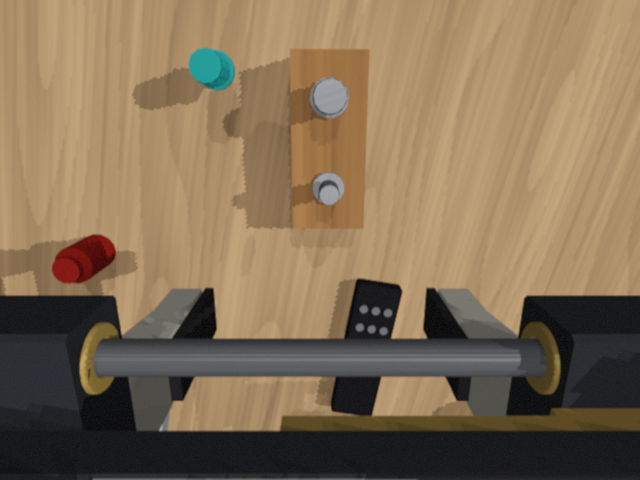

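Wrist view: thick plug head at (330,97) and slim plug at (329,190). The fingers are aligned across the rack. The turquoise plug at (212,68) stands about 88 mm to the side, so I use a narrower opening.

```bash
python3 - <<'E'
from h import *
d=dict(np.load("pics/w2.npz"))
s=d["frame"].astype(int); m=((s.max(2)-s.min(2)<32)*255).astype(np.uint8)  # grey steel vs wood
g=cv2.cvtColor(d["frame"],cv2.COLOR_RGB2GRAY); print(g[97,305:356:2],g[72:124:2,330])
for lo in(150,165):
    e=circ(d,330,97,26,lo,255);print(e,ray(d,*e[1][0],.079))
gr=cv2.cvtColor(d["frame"],cv2.COLOR_RGB2GRAY)[60:135,290:370]
print(cv2.HoughCircles(cv2.resize(gr,None,fx=4,fy=4,interpolation=cv2.INTER_CUBIC),cv2.HOUGH_GRADIENT_ALT,1,10,param1=150,param2=.6,minRadius=50,maxRadius=100))
k=np.zeros_like(m);cv2.circle(k,(330,97),26,255,-1);c=max(cv2.findContours(m&k,0,1)[0],key=cv2.contourArea)
print(cv2.minEnclosingCircle(c))
E
```

```text
[ 89  92  95 122 101 154 154 153 153 154 153 156 156 156 159 158 157 155
 154 155 155 136 129 122 123 121] [120 121 121 136 161 161 159 158 158 156 156 153 156 158 155 154 153 155
 155 153 148 101 129 119 114 115]
(((329.5, 95.0), 16.37843894958496), ((330.0823669433594, 95.22804260253906), (29.976926803588867, 31.8168888092041), 7.235922813415527)) [ 0.46094529 -0.28695648  0.079     ]Traceback (most recent call last):
  File "<stdin>", line 6, in <module>
  File "h.py", line 14, in circ
    c=max(cs,key=cv2.contourArea); return cv2.minEnclosingCircle(c),cv2.fitEllipse(c)
ValueError: max() iterable argument is empty
```

In the tool's units: 0.0305 m / 0.3 = 0.1017, 0.0304 m / 0.3 = 0.1013.

```bash
echo '[[0.1017,0.0073,0.0333,0,0,0],[0.1017,0.0073,0.0667,0,0,0],[0.1013,0.007,0.0667,0,0,0],[0,0,0.1,0,0,0],[0,0,0.1,0,0,0]]' > next.json && python3 -m creep next.json .05 >/dev/null
echo '[[0,0,0,0,0,0],[0,0,0,0,0,0],[0,0,0,0,0,0]]' > next.json && python3 -m creep next.json
python3 - <<'E'
from bench import monitor
s=monitor.read_state();print(s["clock"],s["eef_pos"],s["tcp_rot"],s["force"],s["grip_width"])
E
```

```text
clock: 4.3
eef_pos: [0.4632, -0.2864, 0.1264]
tcp_rot: [0.776, -0.63, 0.001, -0.0]
force: [0.2, 0.0, 0.7]
grip_width: 0.05
finger_force: 0.0
4.3 [ 0.46319521 -0.28642743  0.12635371] [ 7.76354107e-01 -6.30295746e-01  1.19964062e-03 -3.66618669e-04] [0.24751555 0.00167572 0.68446694] 0.049999187564793234
```

In the tool's units: 0.025 m / 0.3 = 0.0833, 0.015 m / 0.3 = 0.05.

```bash
echo '[[0,0.005,0.0833,0,0,0],[0,0,0.0833,0,0,0],[0,0,0.05,0,0,0],[0,0,0,0,0,0],[0,0,0,0,0,0]]' > next.json && python3 -m creep next.json
echo '[[0,0,0,0,0,0],[0,0,0,0,0,0]]' > next.json && python3 -m creep next.json
```

```text
clock: 4.8
eef_pos: [0.4613, -0.2873, 0.0611]
tcp_rot: [0.776, -0.631, 0.001, -0.0]
force: [0.6, 0.1, -0.1]
grip_width: 0.0499
finger_force: 0.0
clock: 5.0
eef_pos: [0.4611, -0.2874, 0.061]
tcp_rot: [0.776, -0.631, 0.001, -0.001]
force: [-0.7, 0.3, 0.2]
grip_width: 0.05
finger_force: 0.0
```

```bash
echo '[[0,0,0,0,0,0],[0,0,0,0,0,0],[0,0,0,0,0,0],[0,0,0,0,0,0],[0,0,0,0,0,0]]' > next.json && python3 -m creep next.json 0 50
echo '[[0,0,0,0,0,0],[0,0,0,0,0,0],[0,0,0,0,0,0]]' > next.json && python3 -m creep next.json
```

```text
clock: 5.5
eef_pos: [0.4602, -0.2872, 0.0596]
tcp_rot: [0.776, -0.631, 0.0, 0.0]
force: [-1.0, 0.5, 1.4]
grip_width: 0.0231
finger_force: 50.0
clock: 5.8
eef_pos: [0.4602, -0.2872, 0.0596]
tcp_rot: [0.776, -0.631, 0.0, 0.0]
force: [-0.0, 0.9, 1.8]
grip_width: 0.0231
finger_force: 50.0
```

In the tool's units: -0.035 m / 0.3 = -0.1167, -0.03 m / 0.3 = -0.1.

```bash
echo '[[0,0,-0.0333,0,0,0],[0,0,-0.0667,0,0,0],[0,0,-0.1,0,0,0],[0,0,-0.1167,0,0,0],[0,0,-0.1167,0,0,0]]' > next.json && python3 -m creep next.json 
echo '[[-0.0667,-0.0367,0,0,0,0],[-0.1167,-0.065,0,0,0,0],[-0.1167,-0.065,0,0,0,0],[-0.1167,-0.065,0,0,0,0],[-0.1167,-0.065,0,0,0,0]]' > next.json && python3 -m creep next.json
echo '[[-0.1167,-0.065,0,0,0,0],[-0.1167,-0.065,0,0,0,0],[-0.1167,-0.065,0,0,0,0],[-0.1167,-0.065,0,0,0,0],[-0.1167,-0.065,0,0,0,0]]' > next.json && python3 -m creep next.json 
echo '[[-0.1167,-0.065,0,0,0,0],[-0.0833,-0.045,0,0,0,0],[0,0,0,0,0,0],[0,0,0,0,0,0],[0,0,0,0,0,0]]' > next.json && python3 -m creep next.json 
python3 - <<'E'
from bench import monitor,imaging
from h import *
s=monitor.read_state();print(s["clock"],s["eef_pos"],s["tcp_rot"],s["force"],s["grip_width"])
for n in("top","scene","wrist"):
    d=imaging.get_image(n);np.savez(f"pics/{n}3.npz",**d)
    c=s["eef_pos"];u,v=proj(d,(.5958,.1438,.09)); print(n,u,v,proj(d,s["eef_pos"]+[0,0,-.049]))
    x,y=int(u-60),int(v-60)
    f=cv2.copyMakeBorder(d["frame"],200,200,200,200,cv2.BORDER_CONSTANT)
    p=cv2.resize(f[y+200:y+320,x+200:x+320,::-1],(390,390),interpolation=cv2.INTER_CUBIC)
    globals().setdefault("P",[]).append(p)
cv2.imwrite("pics/c3.png",np.hstack(P[:2]))
E
```

```text
clock: 6.3
eef_pos: [0.4598, -0.2871, 0.1913]
tcp_rot: [0.776, -0.631, -0.0, 0.0]
force: [0.1, -0.2, -2.3]
grip_width: 0.0228
finger_force: 50.0
clock: 6.8
eef_pos: [0.5149, -0.1109, 0.1904]
tcp_rot: [0.776, -0.631, 0.0, -0.0]
force: [1.6, -0.3, -1.0]
grip_width: 0.0228
finger_force: 50.0
clock: 7.3
eef_pos: [0.5747, 0.0804, 0.1903]
tcp_rot: [0.776, -0.631, 0.0, -0.0]
force: [0.7, -0.7, -0.5]
grip_width: 0.0233
finger_force: 50.0
clock: 7.8
eef_pos: [0.5943, 0.1437, 0.1898]
tcp_rot: [0.776, -0.631, -0.0, 0.0]
force: [0.8, 0.3, -0.4]
grip_width: 0.023
finger_force: 50.0
7.8 [0.59431922 0.1436845  0.18977242] [ 7.75679648e-01 -6.31126821e-01 -6.96431159e-05  1.22865060e-04] [ 0.75679004  0.27940186 -0.40573732] 0.022986332997412973
top 214.28822786565735 228.49453728563563 (np.float64(207.66703715188757), np.float64(224.57293866843597))
scene 369.8562113183105 143.95116664953588 (np.float64(371.5141867295038), np.float64(122.48097824132545))
wrist 318.48521772346066 244.18545886682082 (np.float64(321.0276199535336), np.float64(274.2499599419025))
```

View pics/c3.png

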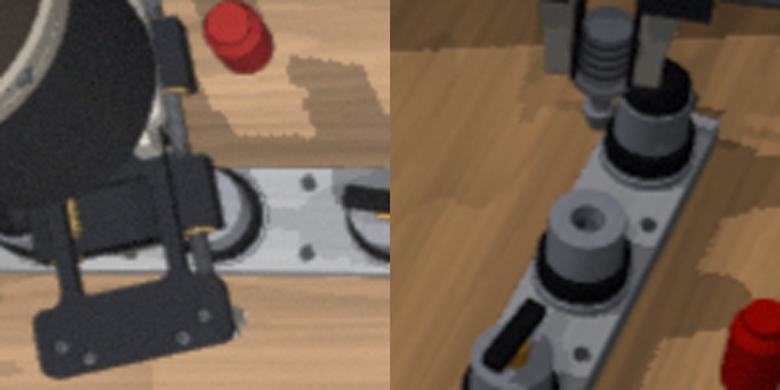

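```bash
python3 - <<'E'
from h import *
d=dict(np.load("pics/scene3.npz"));w=dict(np.load("pics/wrist3.npz"))
e=np.array([.5943,.1437,.1898])
f=lambda d,x,y,k:cv2.resize(d["frame"][y:y+100,x:x+100,::-1],(k,k),interpolation=cv2.INTER_CUBIC)
a=f(d,325,70,400)
for z in(19,-11,-15,-49):
    u,v=proj(d,e+[0,0,z/1e3]);cv2.circle(a,(int((u-325)*4),int((v-70)*4)),3,(0,0,255),-1);print(z,u,v)
b=f(w,270,200,400)
for z in(-49,):
    u,v=proj(w,e+[0,0,z/1e3]);cv2.circle(b,(int((u-270)*4),int((v-200)*4)),3,(0,0,255),-1)
u,v=proj(w,(.5958,.1438,.075));cv2.circle(b,(int((u-270)*4),int((v-200)*4)),3,(255,0,0),-1)
cv2.imwrite("pics/c4.png",np.hstack([a,b]))
E
```

```text
19 375.3006595596287 90.16657388564232
-11 373.5577629710113 105.00587997563213
-15 373.3339898709148 106.91112068166373
-49 371.5078944003785 122.4587956348453
```

View pics/c4.png

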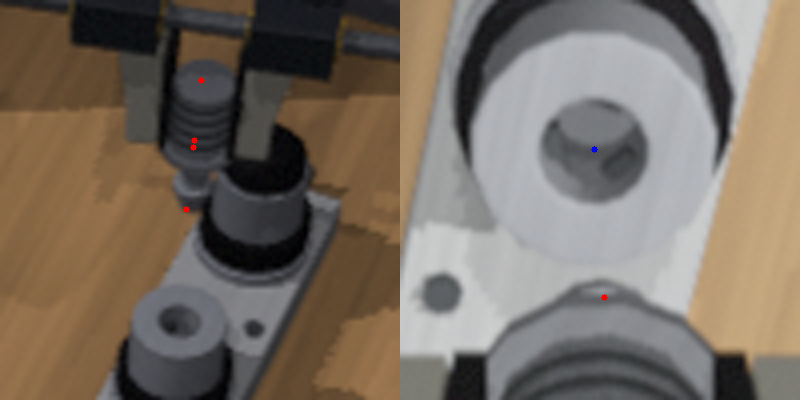

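The plug axis matches the predicted dots in the scene view. In the wrist view the bore centre matches at the blue dot, and the nose shows at the red dot. I correct x by 1.5 mm and go down in stages.

In the tool's units: 0.025 m / 0.3 = 0.0833, 0.02 m / 0.3 = 0.0667.

```bash
echo '[[0.001,-0.005,0.05,0,0,0],[0,0,0.0833,0,0,0],[0,0,0.0667,0,0,0],[0,0,0,0,0,0],[0,0,0,0,0,0]]' > next.json && python3 -m creep next.json
echo '[[0,0,0,0,0,0],[0,0,0,0,0,0]]' > next.json && python3 -m creep next.json 
python3 - <<'E'
from bench import monitor,imaging
from h import *
s=monitor.read_state();print(s["eef_pos"],s["tcp_rot"],s["force"],s["moment"])
E
```

```text
clock: 8.45
eef_pos: [0.5964, 0.1437, 0.1301]
tcp_rot: [0.776, -0.631, 0.0, 0.0]
force: [0.7, -0.6, -1.0]
grip_width: 0.0231
finger_force: 50.0
clock: 8.65
eef_pos: [0.5969, 0.1444, 0.131]
tcp_rot: [0.776, -0.631, 0.0, -0.001]
force: [-0.9, 0.3, -1.7]
grip_width: 0.0233
finger_force: 50.0
[0.59691293 0.14443865 0.13095201] [ 7.75738396e-01 -6.31053696e-01  4.59915176e-04 -9.80779893e-04] [-0.92802052  0.27868121 -1.74186945] [ 0.06822694 -0.01332449  0.02329993]
```

In the tool's units: 0.004 m / 0.3 = 0.0133, 0.003 m / 0.3 = 0.01.

```bash
echo '[[0,0.002,0.0133,0,0,0],[0,0,0.01,0,0,0],[0,0,0.01,0,0,0],[0,0,0,0,0,0]]' > next.json && python3 -m creep next.json
echo '[[0,0,0.01,0,0,0],[0,0,0.01,0,0,0],[0,0,0,0,0,0]]' > next.json && python3 -m creep next.json 
echo '[[0,0,0.01,0,0,0],[0,0,0.01,0,0,0],[0,0,0,0,0,0]]' > next.json && python3 -m creep next.json
```

```text
clock: 9.05
eef_pos: [0.5953, 0.144, 0.1189]
tcp_rot: [0.776, -0.631, -0.0, 0.0]
force: [0.8, -0.1, -1.1]
grip_width: 0.0233
finger_force: 50.0
clock: 9.35
eef_pos: [0.5953, 0.144, 0.113]
tcp_rot: [0.776, -0.631, -0.0, 0.0]
force: [0.4, -0.1, -1.0]
grip_width: 0.0229
finger_force: 50.0
clock: 9.65
eef_pos: [0.5955, 0.144, 0.1071]
tcp_rot: [0.776, -0.631, -0.0, 0.0]
force: [1.2, 0.3, -0.9]
grip_width: 0.0232
finger_force: 50.0
```

In the tool's units: 0.002 m / 0.3 = 0.0067.

```bash
echo '[[0,0,0.0067,0,0,0],[0,0,0.0067,0,0,0],[0,0,0,0,0,0]]' > next.json && python3 -m creep next.json
echo '[[0,0,0.0067,0,0,0],[0,0,0.0067,0,0,0],[0,0,0,0,0,0]]' > next.json && python3 -m creep next.json 
echo '[[0,0,0.005,0,0,0],[0,0,0.005,0,0,0],[0,0,0,0,0,0]]' > next.json && python3 -m creep next.json
```

```text
clock: 9.95
eef_pos: [0.5959, 0.1439, 0.1041]
tcp_rot: [0.776, -0.631, 0.0, -0.0]
force: [-0.5, -1.3, 4.3]
grip_width: 0.0231
finger_force: 50.0
clock: 10.25
eef_pos: [0.5966, 0.1443, 0.1009]
tcp_rot: [0.776, -0.631, 0.001, -0.001]
force: [-0.9, -0.9, 6.6]
grip_width: 0.0228
finger_force: 50.0
clock: 10.55
eef_pos: [0.5957, 0.1442, 0.0966]
tcp_rot: [0.776, -0.631, 0.0, -0.0]
force: [0.3, -0.8, 0.7]
grip_width: 0.0227
finger_force: 50.0
```

In the tool's units: 0.0015 m / 0.3 = 0.005.

```bash
echo '[[0,0,0.005,0,0,0],[0,0,0.005,0,0,0],[0,0,0,0,0,0]]' > next.json && python3 -m creep next.json
echo '[[0,0,0.0033,0,0,0],[0,0,0.0033,0,0,0],[0,0,0,0,0,0]]' > next.json && python3 -m creep next.json 
echo '[[0,0,0.0033,0,0,0],[0,0,0,0,0,0],[0,0,0,0,0,0]]' > next.json && python3 -m creep next.json
```

```text
clock: 10.85
eef_pos: [0.5954, 0.144, 0.0929]
tcp_rot: [0.776, -0.631, -0.0, 0.0]
force: [0.1, -0.2, -0.6]
grip_width: 0.0233
finger_force: 50.0
clock: 11.15
eef_pos: [0.5954, 0.144, 0.0912]
tcp_rot: [0.776, -0.631, -0.0, 0.0]
force: [-0.1, -0.3, -1.1]
grip_width: 0.0227
finger_force: 50.0
clock: 11.45
eef_pos: [0.5956, 0.1441, 0.0905]
tcp_rot: [0.776, -0.631, -0.0, 0.0]
force: [-0.6, -0.3, -0.7]
grip_width: 0.0227
finger_force: 50.0
```

In the tool's units: 0.0005 m / 0.3 = 0.0017.

```bash
echo '[[0,0,0.0017,0,0,0],[0,0,0.0017,0,0,0],[0,0,0,0,0,0],[0,0,0,0,0,0]]' > next.json && python3 -m creep next.json
echo '[[0,0,0.0017,0,0,0],[0,0,0,0,0,0],[0,0,0,0,0,0]]' > next.json && python3 -m creep next.json
```

```text
clock: 11.85
eef_pos: [0.5957, 0.1441, 0.0896]
tcp_rot: [0.776, -0.631, 0.0, -0.0]
force: [-1.6, 0.6, -0.8]
grip_width: 0.0229
finger_force: 50.0
clock: 12.15
eef_pos: [0.5958, 0.1441, 0.0893]
tcp_rot: [0.776, -0.631, 0.0, -0.0]
force: [-0.9, -0.4, 2.9]
grip_width: 0.023
finger_force: 50.0
```

In the tool's units: 0.0005 m / 0.3 = 0.0017.

```bash
echo '[[0,0,0.0017,0,0,0],[0,0,0,0,0,0],[0,0,0,0,0,0]]' > next.json && python3 -m creep next.json
```

```text
clock: 12.45
eef_pos: [0.5958, 0.1442, 0.089]
tcp_rot: [0.776, -0.631, 0.0, -0.0]
force: [-0.4, -0.3, 5.0]
grip_width: 0.0233
finger_force: 50.0
```

In the tool's units: 0.0005 m / 0.3 = 0.0017.

```bash
echo '[[0,0,0.0017,0,0,0],[0,0,0.0017,0,0,0],[0,0,0,0,0,0],[0,0,0,0,0,0]]' > next.json && python3 -m creep next.json
```

```text
clock: 12.85
eef_pos: [0.596, 0.1442, 0.0885]
tcp_rot: [0.776, -0.631, 0.0, -0.0]
force: [-2.1, -0.4, 9.3]
grip_width: 0.0226
finger_force: 50.0
```

Firmly home at about 10 N. I unload and start the pull.

In the tool's units: -0.0007 m / 0.3 = -0.0023.

```bash
echo '[[0,0,-0.0023,0,0,0],[0,0,-0.0023,0,0,0],[0,0,-0.0023,0,0,0],[0,0,0,0,0,0],[0,0,0,0,0,0]]' > next.json && python3 -m creep next.json
echo '[[0,0,-0.0017,0,0,0],[0,0,0,0,0,0]]' > next.json && python3 -m creep next.json; echo '[[0,0,-0.0017,0,0,0],[0,0,0,0,0,0]]' > next.json && python3 -m creep next.json
```

```text
clock: 13.35
eef_pos: [0.5956, 0.1441, 0.0894]
tcp_rot: [0.776, -0.631, -0.0, 0.0]
force: [0.2, -0.0, 2.0]
grip_width: 0.0233
finger_force: 50.0
clock: 13.55
eef_pos: [0.5954, 0.144, 0.0898]
tcp_rot: [0.776, -0.631, -0.0, 0.0]
force: [0.6, -0.4, -1.6]
grip_width: 0.0229
finger_force: 50.0
clock: 13.75
eef_pos: [0.5955, 0.144, 0.0905]
tcp_rot: [0.776, -0.631, -0.0, 0.0]
force: [-1.8, 0.5, -1.2]
grip_width: 0.0232
finger_force: 50.0
```

```bash
for i in 1; do echo '[[0,0,-0.0017,0,0,0],[0,0,-0.0017,0,0,0],[0,0,0,0,0,0]]' > next.json && python3 -m creep next.json; echo '[[0,0,-0.0017,0,0,0],[0,0,-0.0017,0,0,0],[0,0,0,0,0,0]]' > next.json && python3 -m creep next.json; done
```

```text
clock: 14.05
eef_pos: [0.5956, 0.1442, 0.0917]
tcp_rot: [0.776, -0.631, -0.0, -0.0]
force: [-0.2, -0.3, -0.5]
grip_width: 0.023
finger_force: 50.0
clock: 14.35
eef_pos: [0.5957, 0.1441, 0.0927]
tcp_rot: [0.776, -0.631, 0.0, -0.0]
force: [-0.0, 0.7, -0.5]
grip_width: 0.0231
finger_force: 50.0
```

In the tool's units: -0.0005 m / 0.3 = -0.0017.

```bash
echo '[[0,0,-0.0017,0,0,0],[0,0,-0.0017,0,0,0],[0,0,0,0,0,0]]' > next.json && python3 -m creep next.json; echo '[[0,0,-0.0017,0,0,0],[0,0,-0.0017,0,0,0],[0,0,0,0,0,0]]' > next.json && python3 -m creep next.json
```

```text
clock: 14.65
eef_pos: [0.5957, 0.1442, 0.0938]
tcp_rot: [0.776, -0.631, 0.0, -0.0]
force: [0.8, -0.1, -1.8]
grip_width: 0.023
finger_force: 50.0
clock: 14.95
eef_pos: [0.5955, 0.1441, 0.0944]
tcp_rot: [0.776, -0.631, -0.0, 0.0]
force: [0.9, 0.0, -3.3]
grip_width: 0.0231
finger_force: 50.0
```

Resistance begins after about 4.3 mm of play, within the stated range.

In the tool's units: -0.0005 m / 0.3 = -0.0017.

```bash
echo '[[0,0,-0.0017,0,0,0],[0,0,-0.0017,0,0,0],[0,0,0,0,0,0]]' > next.json && python3 -m creep next.json
```

```text
clock: 15.25
eef_pos: [0.5954, 0.144, 0.0951]
tcp_rot: [0.776, -0.631, -0.0, 0.0]
force: [1.0, 0.8, -8.4]
grip_width: 0.0227
finger_force: 50.0
```

In the tool's units: -0.0004 m / 0.3 = -0.0013.

```bash
echo '[[0,0,-0.0013,0,0,0],[0,0,0,0,0,0]]' > next.json && python3 -m creep next.json
```

```text
clock: 15.45
eef_pos: [0.5953, 0.144, 0.0955]
tcp_rot: [0.776, -0.631, -0.0, 0.0]
force: [2.3, 0.1, -11.7]
grip_width: 0.023
finger_force: 50.0
```

```bash
for i in 1 2 3; do echo '[[0,0,0,0,0,0],[0,0,0,0,0,0]]' > next.json && python3 -m creep next.json | grep -E 'force: \[|eef'; done
```

```text
eef_pos: [0.5953, 0.144, 0.0956]
force: [2.3, 0.1, -12.3]
eef_pos: [0.5953, 0.144, 0.0957]
force: [3.0, 0.4, -13.5]
eef_pos: [0.5953, 0.144, 0.0958]
force: [1.9, 0.3, -13.8]
```

The pull has held above 10 N for long enough, and it is creeping upward, so I ease down now.

In the tool's units: 0.0005 m / 0.3 = 0.0017.

```bash
echo '[[0,0,0.0017,0,0,0],[0,0,0.0017,0,0,0],[0,0,0.0017,0,0,0],[0,0,0.0017,0,0,0],[0,0,0.0017,0,0,0]]' > next.json && python3 -m creep next.json | grep -E 'force: \[|eef'; echo '[[0,0,0.0023,0,0,0],[0,0,0.0023,0,0,0],[0,0,0.0023,0,0,0],[0,0,0.0017,0,0,0],[0,0,0,0,0,0]]' > next.json && python3 -m creep next.json| grep -E 'force: \[|eef'; echo '[[0,0,0.0017,0,0,0],[0,0,0.0017,0,0,0],[0,0,0,0,0,0]]' > next.json && python3 -m creep next.json| grep -E 'force: \[|eef'
```

```text
eef_pos: [0.596, 0.1441, 0.0943]
force: [-0.9, -0.3, -2.2]
eef_pos: [0.596, 0.1443, 0.0912]
force: [-0.3, -0.4, -0.1]
eef_pos: [0.5959, 0.1443, 0.09]
force: [-0.3, 0.7, -0.6]
```

In the tool's units: 0.0005 m / 0.3 = 0.0017.

```bash
echo '[[0,0,0.0017,0,0,0],[0,0,0.0017,0,0,0],[0,0,0,0,0,0]]' > next.json && python3 -m creep next.json| grep -E 'force: \[|eef';echo '[[0,0,0.0017,0,0,0],[0,0,0,0,0,0]]' > next.json && python3 -m creep next.json| grep -E 'force: \[|eef'
```

```text
eef_pos: [0.5959, 0.1442, 0.0893]
force: [-1.2, 0.7, 2.1]
eef_pos: [0.5959, 0.1442, 0.089]
force: [-1.0, 0.6, 6.1]
```

In the tool's units: -0.0006 m / 0.3 = -0.002.

```bash
echo '[[0,0,-0.002,0,0,0],[0,0,0,0,0,0],[0,0,0,0,0,0]]' > next.json && python3 -m creep next.json|grep -E 'force: \[|eef'; echo '[[0,0,0,0,0,0],[0,0,0,0,0,0],[0,0,0,0,0,0],[0,0,0,0,0,0],[0,0,0,0,0,0]]' > next.json && python3 -m creep next.json .046 20
echo '[[0,0,-0.0167,0,0,0],[0,0,-0.0333,0,0,0],[0,0,-0.0667,0,0,0],[0,0,-0.1,0,0,0],[0,0,-0.1,0,0,0]]' > next.json && python3 -m creep next.json
echo '[[0.1167,0,-0.1,0,0,0],[0.1167,0,0,0,0,0],[0,0,0,0,0,0],[0,0,0,0,0,0]]' > next.json && python3 -m creep next.json
python3 - <<'E'
from bench import imaging
from h import *
P=[]
for n in("scene","wrist"):
    d=imaging.get_image(n);u,v=proj(d,(.5958,.1438,.09));print(n,u,v)
    if n=="scene": P=[cv2.resize(d["frame"][90:210,310:430,::-1],(390,390))]
    else: P.append(cv2.resize(d["frame"][...,::-1],(410,390)))
cv2.imwrite("pics/end.png",np.hstack(P))
E
```

```text
eef_pos: [0.5959, 0.1442, 0.0892]
force: [-0.2, -0.1, 3.4]
clock: 18.65
eef_pos: [0.5956, 0.1441, 0.0889]
tcp_rot: [0.776, -0.631, -0.0, 0.0]
force: [1.7, -0.5, -0.4]
grip_width: 0.0455
finger_force: 0.0
clock: 19.15
eef_pos: [0.5956, 0.144, 0.1859]
tcp_rot: [0.776, -0.631, 0.0, -0.0]
force: [1.1, -0.6, -0.0]
grip_width: 0.0461
finger_force: 0.0
clock: 19.55
eef_pos: [0.61, 0.0749, 0.215]
tcp_rot: [0.775, -0.632, 0.0, -0.001]
force: [-0.5, -0.4, 0.2]
grip_width: 0.046
finger_force: 0.0
scene 369.8562113183105 143.95116664953588
wrist 320.4106315577654 323.7021144942658
```

View pics/end.png

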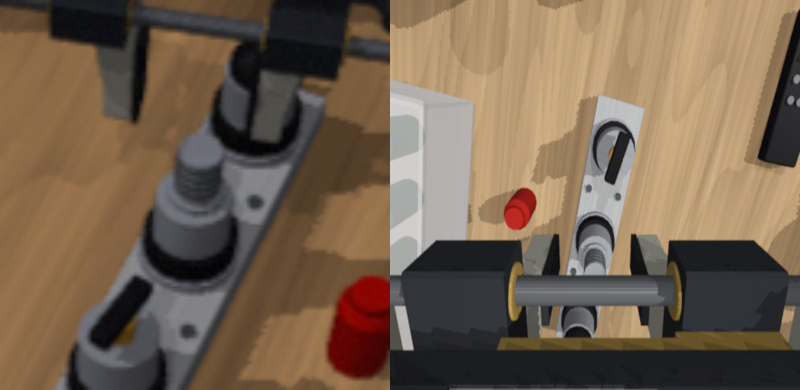

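The plug sits upright with its flange on the barrel, at scene crop (200,170). The gripper is clear and everything else is in place.

```bash
python3 -c "
from bench import ticket
print(ticket.close_job())"
```

```text
the job is handed in; nothing more can be done
None
```

The thick plug is latched fully home in the open port and released; the pull test held for about 0.8 s but crept up from 10 N to roughly 12–13 N (under the 15 N limit), nothing else appeared disturbed in the views I checked, and the job is handed in with no verdict printed.

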